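# Nest the porcelain mortars in the tray

### The job

The three washed porcelain mortars are ready to go back in the cupboard: nest them by size in the tray, with the medium mortar inside the large one where it stands and the small one inside the medium one, each standing upright and central on the floor of the one that holds it. Set them down gently - porcelain chips if it is dropped or knocked over - and leave the pestles and everything else on the bench where they are.

Things in the scene. Friction and masses are not known exactly. Their poses are not given: they have to be found in the camera images.
- mortar_large: White porcelain mortar, rim 188 mm outside diameter, 84 mm tall, 1.1 kg, wall 9.5 mm at the rim, standing in the tray. Floor 18 mm above the underside, flat to 35 mm from the axis, then curving up (radius 60 at height 29, 76 at 48, 84 at the rim). Origin: centre of its underside, z up; a pouring lip juts 6 mm from the rim at its +x side.
- mortar_medium: White porcelain mortar, rim 120 mm outside diameter, 64 mm tall, 0.4 kg, wall 8.5 mm at the rim, near upright in its top 20 mm; foot 62 mm wide. Floor 15 mm above the underside, flat to 24 mm from the axis (radius 48 at height 38, 51 at the rim). Seated in the large one its underside is 18 mm above that one's. Origin: centre of its underside, z up; a pouring lip juts 6 mm from the rim at its +x side.
- mortar_small: White porcelain mortar, rim 62 mm outside diameter, 52 mm tall, 0.13 kg, wall 8 mm at the rim, near upright in its top 20 mm; foot 42 mm wide; inner radius 23 mm at the rim; floor 10 mm above the underside. Seated in the medium one its underside is 15 mm above that one's. Origin: centre of its underside, z up; a pouring lip juts 6 mm from the rim at its +x side.
- tray: shallow stainless-steel instrument tray, 240 mm (its x) by 320 mm (its y), walls 20 mm high and 4 mm thick, floor 4 mm thick, fixed to the bench; origin: centre of its underside. The large mortar and the two pestles are in it.
- table: the black bench top, fixed; its surface is at height 0 (the origin is of no use).
- pestle_large: porcelain pestle, 170 mm long, 30 mm thick, lying in the tray along its own x beside the large mortar; origin: underside, mid-length. Leave it.
- pestle_small: porcelain pestle, 120 mm long, 22 mm thick, lying in the tray along its own x by the tray's wall; origin: underside, mid-length. Leave it.
- petri_dish: closed glass Petri dish, 92 mm diameter, 17 mm tall, beyond the mortars on the left or right; origin: centre of its underside. Leave it.
- wash_bottle: white wash bottle with a red cap and bent spout, 74 mm diameter, 207 mm tall, beyond the mortars on the left or right; origin: centre of its underside. Leave it.
- staining_jar: glass staining jar with a white lid, 68 mm diameter, 100 mm tall, beyond the mortars in the middle; origin: centre of its underside. Leave it.
There are look-alikes about, which are no part of the job. Leave any orange look-alike of the mortar_small alone.

How it is judged (in metres and radians):
At the end, for the whole second after the job is handed in: Medium stands in large (axes within 14 mm, underside at most 24 mm above the large one's, tilt under 8 degrees); small stands in medium (axes within 12 mm, underside at most 21 mm above the medium one's, tilt under 9 degrees); large upright, within 30 mm of its start; all at rest (horizontal distance between mortar_medium and mortar_large below 0.014 m and z of mortar_medium in the frame of mortar_large below 0.024 m and angle between mortar_medium's own z axis and vertical below 0.14 rad and horizontal distance between mortar_small and mortar_medium below 0.012 m and z of mortar_small in the frame of mortar_medium below 0.021 m and angle between mortar_small's own z axis and vertical below 0.16 rad and distance of mortar_large from where it was at the start of the episode below 0.03 m and angle between mortar_large's own z axis and vertical below 0.06 rad and linear speed of each of mortar_medium, mortar_small, mortar_large below 0.02 m/s); the robot touches nothing.
It fails at once if the medium or the small mortar is knocked over (tilted more than 45 degrees) (angle between any of mortar_medium, mortar_small's own z axis and vertical above 0.785 rad).
It fails at once if a mortar is dropped (falls freely, out of the fingers, faster than 0.7 m/s: a drop of more than 25 mm) ((linear speed of mortar_medium above 0.7 m/s and contact force between mortar_medium and the fingers below 0.5 N) or (linear speed of mortar_small above 0.7 m/s and contact force between mortar_small and the fingers below 0.5 N)).
It fails at once if a mortar is banged or forced down (over 60 N on another mortar, the tray or the bench) (contact force between any of mortar_medium, mortar_small and mortar_large above 60 N or contact force between mortar_small and mortar_medium above 60 N or contact force between any of mortar_medium, mortar_small and tray above 60 N or contact force between any of mortar_medium, mortar_small and table above 60 N).
It fails at once if a pestle or another bystander is shifted by more than 30 mm (distance of any of pestle_large, pestle_small, petri_dish, wash_bottle, staining_jar from where it was at the start of the episode above 0.03 m).
It also fails if it takes over 58 s, if anything falls off the work surface, if the arm or the gripper's body presses on something with over 40 N, if the wrist force passes 120 N, or if a joint passes its speed limit or range.

### The arm

A 7-joint arm with a two-finger parallel gripper is mounted at the origin on the work surface. World frame = base frame: x ahead of the robot, y to its left, z up, the work surface at z = 0. Lengths are in mm, angles in rad, forces in N, time in s.
With the tool pointing down it reaches from about 400 to 875 mm from the base axis. Payload 4.4 kg.
Tool frame: the origin (TCP) lies on the centre line of the jaws, within the pads' length; the fingertips stand 25 mm ahead of it and the grasp point (between the pads) lies 6 mm ahead of it (ctrl.finger_overhang is the distance from the TCP to the fingertips, in mm); z points along the fingers, y is the line along which they close (so a half turn about z gives the same grasp; the last joint's range is limited). The gripper opens to 85 mm and grips with 20 to 120 N. Pads are 22 mm wide; open, the fingers measure 114 mm over their backs; the gripper's body (76 mm by 85 mm) begins 54 mm behind the grasp point. The pads swing forward as they close: fully open they stand 13 mm farther back than shut.
Start: joints at [-1.365, 0.628, 0.038, 1.517, -0.027, 0.996, -0.02], TCP at [174.479, 626.159, 256.313] pointing down, gripper open.
Joint ranges: [-3.06, 3.06], [-0.37, 2.12], [-1.25, 1.32], [0.18, 2.47], [-1.1, 4.24], [0.23, 1.98], [-2.94, 2.94]. Speed limits (rad/s): [2.57, 2.57, 3.14, 3.14, 3.14, 3.14, 3.14].

### API

Orientations are given as [roll, pitch, yaw] about the fixed x, y, z axes, in that order (R = Rz(yaw) Ry(pitch) Rx(roll)).
In Python, from cell import ctrl gives the robot as it stands. The module is installed in compiled form; this text tells all that it offers.
- The arm moves only by the tool play_rows, never from a script. Its argument "targets" is a list of rows, each a list of 5 numbers: the closure, from 0 (fully open) to 1 (shut), then the shift along the tool's x, y, z in cm, then the turn about the tool's z in degrees. In form: [[gripper, dx, dy, dz, spin], ...]. A call has 1 to 10 rows; each row is the pose to reach, as a shift and turn from the pose commanded when the call began, along the tool's axes at that moment; what a row does not reach only later rows make up. A row lasts 1/10 s, in which the tool goes at most 50 mm and 8.59 degrees, less where a joint would pass 70% of its speed; a pose out of reach is approached as far as the arm can. A call with a gripper value outside its range is refused whole. The fingers move at their own pace and stop on an object; the grip force is fixed at half the most. Time passes only in rows, so rows that repeat a pose let the fingers close. It gives the time, the measured TCP pose, the force, the opening and the grip force at its end, in the units of the state.
- ctrl.read_state(): the state, without advancing time (a new reading comes with each control period).
- ctrl.get_image(name): name is "scene" or "top"; returns (picture, depth): 384x512x3 uint8, red, green, blue; 384x512 float32, mm along the optical axis (not along the pixel's ray), 0 where there is no reading.
- ctrl.calibration(name): a dict with "vfov" (degrees; the focal length in pixels is half the picture's height over the tangent of half this angle, whatever the lens; pixels are square), "cx", "cy" (the principal point, pixels), "extrinsics" (4x4, takes a point from camera to world coordinates). Camera axes: x right, y down, z forward; pixel columns grow to the right and rows downward; lengths in mm; the calibration is good to about 2 mm. A picture is of the moment at which its call begins. calibration takes no time and is no camera call.
- ctrl.finish_job(): hands the job in; it is judged then, once.
Trained networks look in the newest picture that a camera, given by its name, has taken for a name from the list of things; names that differ only in an ending like _2 or _b are one class to them, and where a whole thing is asked for, a point or a joint stands for the part that bears it (a point fixed in the world has none). Each returns a list of dicts, best first, with "confidence" (0 to 1); they miss things now and then, are a little off and sometimes report something else, mostly with a low value. They report only what shows in the picture. A call takes as long as a camera call. They do not tell look-alikes from the thing itself.
- ctrl.search_frame(camera, name): "bbox" ([left, top, right, bottom] in pixels, round what is visible of it).
- ctrl.trace(camera, name): "pixels" (384x512 bool, what is visible of it) and "bbox" ([left, top, right, bottom] in pixels, round what is visible of it).
The state is a dict: "clock": time; "qpos": joint angles; "qd": joint speeds; "tau": joint torques, N m; "eef_pos": TCP position; "tool_rot": TCP orientation; "force": force on the tool from outside, world axes, zero at the start; "torque": the same for the moment, N m; "width": finger opening in mm; "gripper_force": force on a finger pad.
Only numpy, scipy, OpenCV 4.12 (cv2) and the standard library are available. Lean on these libraries where they do the work, as an engineer would, in place of code of your own. Each camera call takes 0.05 s, during which the arm holds its last target. There are 200 camera calls.

## Working session

There is one attempt and no reset: what is moved stays moved. The work goes in short steps, Python scripts to look and compute and a tool call to move; the robot and the scene stay as the last step left them, time stands still between calls to the robot, and variables do not carry over. Pictures are saved under pics/ and viewed, at most 10 in all, crops included, and the job is handed in when it is done.

Besides the shell and the picture viewer there is one more tool, called after ">>>" as name(argument=value, ...), one argument or row to a line, values as JSON. play_rows: Moves the arm, as the interface text tells. Its arguments: {"type":"object","properties":{"targets":{"type":"array"}},"required":["targets"]}

```bash
mkdir -p pics; cat > h.py <<'E'
import numpy as np, cv2
from cell import ctrl
def cloud(cam,d):
    c=ctrl.calibration(cam); f=d.shape[0]/2/np.tan(np.radians(c['vfov'])/2)
    v,u=np.indices(d.shape)
    P=np.stack([(u-c['cx'])*d/f,(v-c['cy'])*d/f,d],-1)
    E=np.array(c['extrinsics']); W=P@E[:3,:3].T+E[:3,3]
    W[d<=0]=np.nan
    return W
def circ(p):
    A=np.c_[2*p,np.ones(len(p))]; s=np.linalg.lstsq(A,(p**2).sum(1),rcond=None)[0]
    return s[:2],np.sqrt(s[2]+s[0]**2+s[1]**2)
E
python3 - <<'E'
from h import *
for cam in('scene','top'):
    im,d=ctrl.get_image(cam); np.savez('pics/%s0.npz'%cam,im=im,d=d)
    cv2.imwrite('pics/%s0.png'%cam,im[...,::-1])
    W=cloud(cam,d)
    print(cam,ctrl.calibration(cam)['extrinsics'])
    for n in('mortar_large','mortar_medium','mortar_small','pestle_large','pestle_small','tray','wash_bottle','staining_jar','petri_dish'):
        for r in ctrl.trace(cam,n):
            m=r['pixels']; p=W[m]; p=p[~np.isnan(p[:,0])]
            if len(p)<10: continue
            print(cam,n,round(r['confidence'],2),np.round(r['bbox']),m.sum(),'med',np.median(p,0).round(),'p2',np.percentile(p,2,0).round(),'p98',np.percentile(p,98,0).round(),im[m].mean(0).round())
print(ctrl.read_state())
E
```

```text
scene [[ 6.07175235e-01  5.92026336e-01 -5.29946271e-01  1.26865779e+03]
 [ 7.94434930e-01 -4.40121880e-01  4.18528223e-01 -6.01335644e+02]
 [ 1.45387809e-02 -6.75127801e-01 -7.37557507e-01  9.98975262e+02]
 [ 0.00000000e+00  0.00000000e+00  0.00000000e+00  1.00000000e+00]]
scene mortar_large 0.67 [319. 207. 352. 253.] 1058 med [810.   3.  76.] p2 [774. -15.   3.] p98 [831.  43. 103.] [171. 168. 171.]
scene mortar_medium 0.68 [308. 105. 348. 142.] 1018 med [467. 300.  46.] p2 [424. 229.   9.] p98 [534. 340.  66.] [154. 152. 145.]
scene mortar_small 0.94 [276. 136. 296. 162.] 432 med [472. 122.  40.] p2 [407.  92.   0.] p98 [500. 157.  54.] [163.  95.  40.]
scene mortar_small 0.85 [275. 188. 301. 217.] 552 med [647. -11.  39.] p2 [615. -40.  -1.] p98 [678.  17.  54.] [163.  96.  41.]
scene mortar_small 0.74 [237. 146. 257. 168.] 442 med [436.  10.  40.] p2 [403. -18.   1.] p98 [463.  39.  54.] [165.  96.  40.]
scene mortar_small 0.6 [260. 161. 286. 187.] 431 med [541.  24.  39.] p2 [515.  -5.   7.] p98 [571.  51.  54.] [169. 167. 160.]
scene pestle_large 0.68 [115. 203. 143. 259.] 474
[... 3244 characters left out ...]
[210. 197. 165.]
{'clock': 1.0, 'qpos': array([-1.3648107 ,  0.6284082 ,  0.03853631,  1.51740148, -0.02701181,
        0.99628781, -0.01998942]), 'qd': array([ 0.00112732, -0.00013153,  0.00089303, -0.00078146,  0.00050751,
        0.00083257,  0.00128259]), 'tau': array([ 2.86523054e-04, -5.63280630e+01,  1.22544341e+00, -1.93780839e+01,
        1.07228509e-02,  1.60794829e-03,  1.41355463e-05]), 'eef_pos': array([174.48979931, 626.15855559, 256.30829204]), 'tool_rot': array([ 3.14157873e+00, -2.47998651e-05,  2.86975677e+00]), 'force': array([-0.03408852, -0.18954164, -0.46588687]), 'torque': array([ 0.02290153, -0.03358008,  0.04273909]), 'gripper_force': 0.0, 'width': 85.52401287898057}
```

```bash
python3 - <<'E'
from h import *
a=np.load('pics/scene0.npz');b=np.load('pics/top0.npz')
A=cv2.resize(a['im'][90:300,90:430],(800,494)); cv2.imwrite('pics/c1.png',A[...,::-1])
B=cv2.resize(b['im'][110:300,70:430],(800,422),interpolation=cv2.INTER_CUBIC); cv2.imwrite('pics/c2.png',B[...,::-1])
# rim fits
for cam,z in(('scene',a),('top',b)):
    W=cloud(cam,z['d'])
    for n,c0,r,h in(('large',(488,-254),94,88),('med',(476,286),60,64),('small',(543,22),31,52)):
        dd=np.hypot(W[...,0]-c0[0],W[...,1]-c0[1])
        m=(abs(W[...,2]-h)<4.5)&(dd<r+20)
        p=W[m][:,:2]; c=np.array(c0,float)
        ri=r-4.5
        for _ in range(30):
            q=p-c; l=np.linalg.norm(q,axis=1)
            res=l-ri; k=abs(res)<8
            c=c+1.0*np.linalg.lstsq(q[k]/l[k,None],res[k],rcond=None)[0]
        q=p-c;l=np.linalg.norm(q,axis=1)
        far=q[l>r+1.5]
        print(cam,n,len(p),k.sum(),c.round(1),'free',circ(p[k]),'z',np.median(W[m][:,2]).round(1),'lip',np.degrees(np.arctan2(far[:,1],far[:,0])).round())
E
```

```text
scene large 732 722 [ 492.2 -253.7] free (array([ 492.12870672, -253.77041837]), np.float64(88.70662914616037)) z 87.0 lip [ 152.  151.  155.  154.  152.  151.  149.  148.  154.  153.  148.  165.
 -180.]
scene med 253 250 [477.9 285.9] free (array([477.91420743, 285.88675721]), np.float64(55.875261611649314)) z 62.7 lip [ 158.  132.  127.  115.  178. -117. -112. -110. -105.    5.  -63.  -33.
  -28.]
scene small 147 146 [541.1  23.8] free (array([541.17651595,  23.89302623]), np.float64(27.421552199423775)) z 51.1 lip [152.  13.   0.   6.  12.]
top large 925 922 [ 490.6 -252.4] free (array([ 490.50413478, -252.43504943]), np.float64(88.46977231995552)) z 88.4 lip [150. 151. 152. 152. 154. 155. 156.]
top med 487 484 [475.9 286.6] free (array([475.92339007, 286.61559727]), np.float64(55.57858579816281)) z 64.2 lip [-109. -108. -111. -110. -114. -113. -117.]
top small 223 220 [539.6  24.9] free (array([539.64369193,  24.91617324]), np.float64(27.237422215776174)) z 52.3 lip [10.  6.  2. 15. 11.  6. -2. 20.]
```

View pics/c1.png

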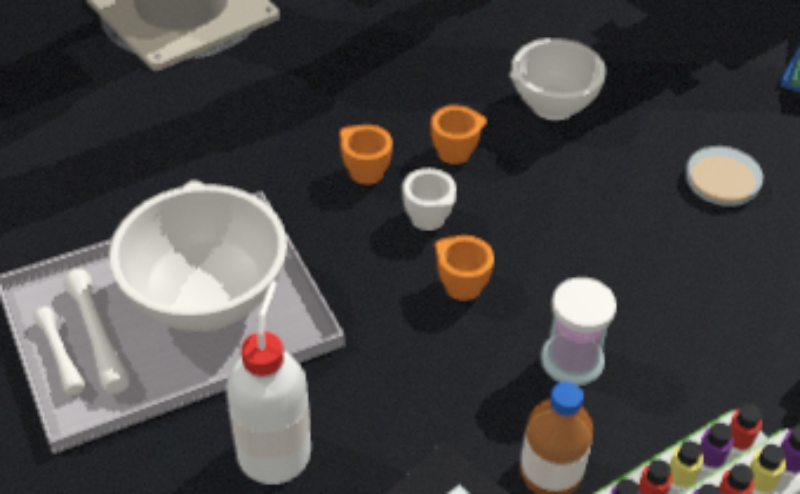

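View pics/c2.png

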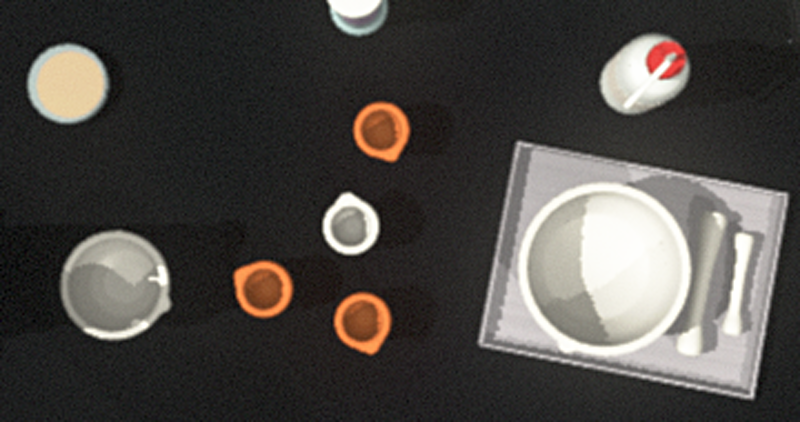

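Nothing but the three orange cups resembles the small mortar. In the top picture they are at about (190,241), (233,258) and (242,170), and the white one at (227,212) is the one I want. The only white bowls are medium at (122,240) and large at (342,231). Both crops confirm this. I'll grip the medium by its wall at azimuth 74°, away from its lip at -112°.

>>> play_rows(
  targets=[
    [0.5, -10, -5, 2, 0],
    [0.5, -20, -10, 4, 0],
    [0.5, -30, -15, 8, 0],
    [0.5, -38.3, -19, 11, 0],
    [0.5, -38.3, -19, 11, 0],
    [0.5, -38.3, -19, 11, 0],
    [0.5, -38.3, -19, 11, 0],
    [0.5, -38.3, -19, 11, 0],
    [0.5, -38.3, -19, 11, 0],
    [0.5, -38.3, -19, 11, 0],
  ],
)

```text
clock: 2.0
eef_pos: [497.7, 332.7, 144.8]
tool_rot: [-3.137, 0.003, 2.859]
force: [-0.0, -1.0, 0.1]
width: 42.9
gripper_force: 0.0
```

```bash
cat >> h.py <<'E'
def togo(x,y,z):
    s=ctrl.read_state(); w=s['tool_rot'][2]; D=np.array([x,y,z])-s['eef_pos']
    c,n=np.cos(w),np.sin(w)
    print('dx,dy,dz cm',np.round([(c*D[0]+n*D[1])/10,(n*D[0]-c*D[1])/10,-D[2]/10],2),'tool',s['eef_pos'].round(1),s['tool_rot'].round(4),'q',s['qpos'].round(2),'w',s['width'],'F',s['force'].round(1),s['gripper_force'],s['clock'])
E
python3 - <<'E'
from h import *
togo(492,339.9,73)
im,d=ctrl.get_image('scene'); 
cv2.imwrite('pics/m1.png',cv2.resize(im[60:180,260:400],(700,600))[...,::-1])
E
```

```text
dx,dy,dz cm [0.75 0.53 7.18] tool [497.7 332.7 144.8] [-3.1368  0.0033  2.8589] q [-0.65  0.69  0.01  1.77 -0.    0.68  0.65] w 42.871122585240315 F [-0.  -1.   0.1] 0.0 2.0
```

View pics/m1.png

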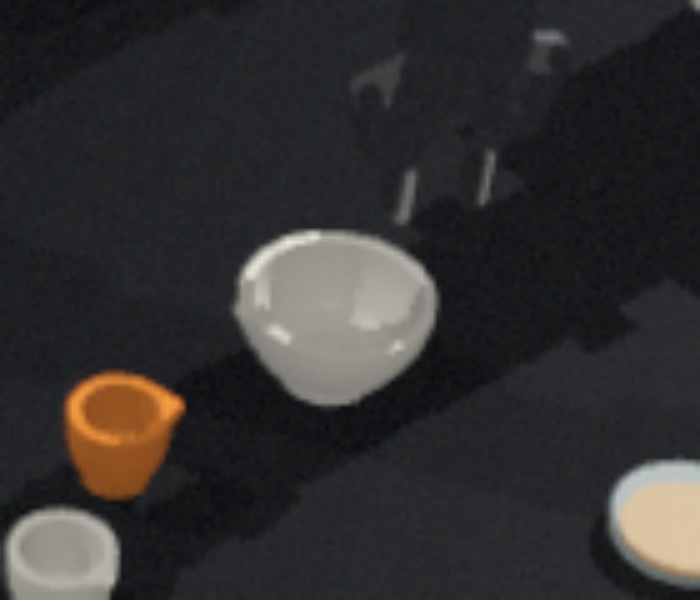

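The two fingers (crop about 405,200 and 487,180) are in line with the medium's near wall. The arm is still settling, so I'll hold a moment.

>>> play_rows(
  targets=[
    [0.5, 0, 0, 0, 0],
    [0.5, 0, 0, 0, 0],
    [0.5, 0, 0, 0, 0],
  ],
)

```text
clock: 2.35
eef_pos: [491.3, 342.0, 146.7]
tool_rot: [3.141, -0.0, 2.873]
force: [0.3, 1.0, -0.2]
width: 43.1
gripper_force: 0.0
```

```bash
python3 - <<'E'
from h import *
togo(492,339.9,73)
E
```

```text
dx,dy,dz cm [-0.12 -0.18  7.37] tool [491.3 342.  146.7] [ 3.1405e+00 -3.0000e-04  2.8726e+00] q [-0.66  0.69  0.    1.77 -0.    0.68  0.65] w 43.10649865952357 F [ 0.3  1.  -0.2] 0.0 2.35
```

>>> play_rows(
  targets=[
    [0.5, 0, 0, 2, 0],
    [0.5, 0, 0, 4, 0],
    [0.5, 0, 0, 5.5, 0],
    [0.5, 0, 0, 6.5, 0],
    [0.5, 0, 0, 7.2, 0],
    [0.5, 0, 0, 7.2, 0],
    [0.5, 0, 0, 7.2, 0],
    [0.5, 0, 0, 7.2, 0],
  ],
)

```text
clock: 3.15
eef_pos: [492.9, 340.6, 75.0]
tool_rot: [3.14, 0.001, 2.87]
force: [-0.1, 0.4, -0.2]
width: 42.6
gripper_force: 0.0
```

```bash
python3 - <<'E'
from h import *
togo(492,339.9,73)
im,d=ctrl.get_image('scene'); 
cv2.imwrite('pics/m2.png',cv2.resize(im[60:180,260:400],(700,600))[...,::-1])
E
```

```text
dx,dy,dz cm [ 0.07 -0.09  0.2 ] tool [492.9 340.6  75. ] [3.1405e+00 8.0000e-04 2.8697e+00] q [-0.65  0.8   0.    1.8  -0.    0.54  0.65] w 42.61498604525055 F [-0.1  0.4 -0.2] 0.0 3.15
```

View pics/m2.png

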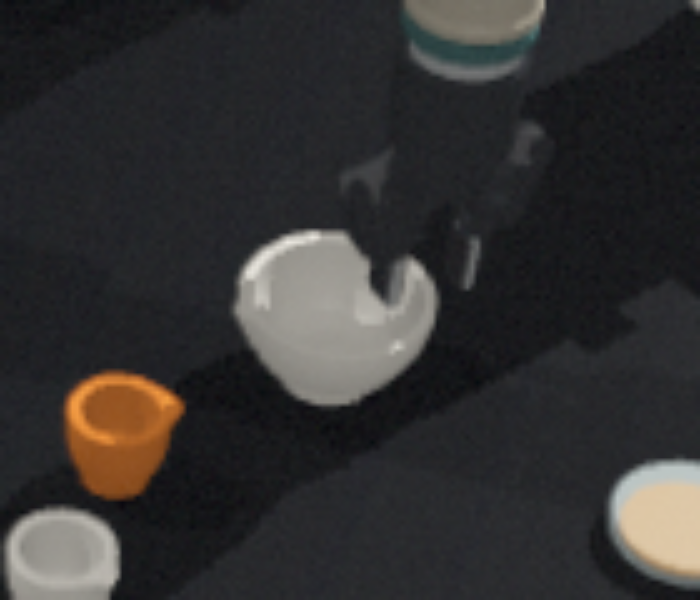

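The inner finger (390,290) is inside the bowl and the outer one (470,265) is outside, with the wall between them. I'll close and lift.

>>> play_rows(
  targets=[
    [0.7, 0, 0, 0, 0],
    [0.8, 0, 0, 0, 0],
    [0.85, 0, 0, 0, 0],
    [0.9, 0, 0, 0, 0],
    [1, 0, 0, 0, 0],
    [1, 0, 0, 0, 0],
    [1, 0, 0, 0, 0],
    [1, 0, 0, 0, 0],
  ],
)

```text
clock: 4.0
eef_pos: [491.5, 339.3, 74.7]
tool_rot: [-3.139, -0.001, 2.869]
force: [-3.2, -2.2, 7.1]
width: 7.9
gripper_force: 56.8
```

>>> play_rows(
  targets=[
    [1, 0, 0, -0.3, 0],
    [1, 0, 0, -0.8, 0],
    [1, 0, 0, -1.8, 0],
    [1, 0, 0, -3, 0],
    [1, 0, 0, -5, 0],
    [1, 0, 0, -7, 0],
    [1, 0, 0, -9, 0],
    [1, 0, 0, -11, 0],
    [1, 0, 0, -12, 0],
    [1, 0, 0, -12, 0],
  ],
)

```text
clock: 5.0
eef_pos: [493.4, 341.3, 196.3]
tool_rot: [3.138, 0.002, 2.87]
force: [0.5, -0.0, -3.5]
width: 7.0
gripper_force: 58.9
```

```bash
python3 - <<'E'
from h import *
togo(506,-199,190)
for cam in('scene','top'):
    im,d=ctrl.get_image(cam); W=cloud(cam,d); np.savez('pics/%s1.npz'%cam,im=im,d=d)
    cv2.imwrite('pics/%s1.png'%cam,im[...,::-1])
    for r in ctrl.trace(cam,'mortar_medium'):
        p=W[r['pixels']];p=p[~np.isnan(p[:,0])]
        print(cam,r['confidence'],r['bbox'],np.median(p,0).round(),np.percentile(p,[2,98],0).round())
E
```

```text
dx,dy,dz cm [-15.71 -51.71   0.63] tool [493.4 341.3 196.3] [3.1379e+00 2.5000e-03 2.8700e+00] q [-0.66  0.62  0.01  1.73 -0.    0.79  0.65] w 6.97239590915852 F [ 0.5 -0.  -3.5] 58.87981533553102 5.0
scene 0.69 [312.0, 73.3, 354.2, 115.8] [468. 301. 156.] [[428. 232. 116.]
 [538. 341. 182.]]
top 0.69 [79.6, 215.4, 136.4, 264.6] [474. 293. 140.] [[425. 233. 122.]
 [533. 337. 182.]]
```

>>> play_rows(
  targets=[
    [1, -0.3, -1, 0, 0],
    [1, -0.9, -3, 0, 0],
    [1, -1.8, -6, 0, 0],
    [1, -3.1, -10, 0, 0],
    [1, -4.3, -14, 0, 0],
    [1, -5.5, -18, 0, 0],
    [1, -6.7, -22, 0, 0],
    [1, -8, -26, 0, 0],
    [1, -9.2, -30, 0, 0],
    [1, -10.4, -34, 0, 0],
  ],
)

```text
clock: 6.2
eef_pos: [500.3, -17.6, 193.8]
tool_rot: [-3.141, -0.001, 2.869]
force: [1.0, -0.0, -3.5]
width: 6.9
gripper_force: 58.9
```

>>> play_rows(
  targets=[
    [1, -1.2, -4, 0, 0],
    [1, -2.4, -8, 0, 0],
    [1, -3.5, -11.5, 0, 0],
    [1, -4.4, -14.5, 0, 0],
    [1, -5, -16.5, 0, 0],
    [1, -5.4, -17.6, 0, 0],
    [1, -5.4, -17.6, 0, 0],
    [1, -5.4, -17.6, 0, 0],
    [1, -5.4, -17.6, 0, 0],
    [1, -5.4, -17.6, 0, 0],
  ],
)

```text
clock: 7.2
eef_pos: [506.2, -197.6, 194.3]
tool_rot: [3.141, -0.0, 2.872]
force: [0.9, 1.2, -3.6]
width: 7.6
gripper_force: 58.9
```

```bash
cat >> h.py <<'E'
def rim(cam,c0,r,zr,im_d=None):
    im,d=im_d or ctrl.get_image(cam); W=cloud(cam,d)
    dd=np.hypot(W[...,0]-c0[0],W[...,1]-c0[1])
    p=W[(dd<r+10)&(W[...,2]>zr-12)&(W[...,2]<zr+12)&(im.min(-1)>90)]
    c=np.array(c0,float)
    for _ in range(3):
        for _ in range(15):
            q=p[:,:2]-c; l=np.linalg.norm(q,axis=1); res=l-(r-4.3); k=abs(res)<4.5
            c=c+np.linalg.lstsq(q[k]/l[k,None],res[k],rcond=None)[0]
        k0=k.copy(); P=p[k]
        for _ in range(8):
            A=np.c_[P[:,:2]-c,np.ones(len(P))]; s=np.linalg.lstsq(A,P[:,2],rcond=None)[0]
            e=P[:,2]-A@s; P=P[e>-1.5] 
        A=np.c_[p[:,:2]-c,np.ones(len(p))]; p=p[abs(p[:,2]-A@s)<5]
    print(cam,'rim c',c.round(1),'z',s[2].round(1),'slope deg',np.degrees(s[:2]).round(1),len(p))
    return c
E
python3 - <<'E'
from h import *
togo(506,-199,190)
for cam in('scene','top'):
    g=ctrl.get_image(cam); cv2.imwrite('pics/%s2.png'%cam,g[0][...,::-1])
    rim(cam,(491,-253),60,185,g)
a=cv2.imread('pics/scene2.png')[110:290,90:330];b=cv2.imread('pics/top2.png')[150:310,270:450]
cv2.imwrite('pics/v2.png',np.vstack([cv2.resize(x,(400,300)) for x in(a,b)]))
E
```

```text
dx,dy,dz cm [-0.02 -0.15  0.43] tool [ 506.2 -197.6  194.3] [ 3.1409e+00 -4.0000e-04  2.8722e+00] q [ 0.35  0.56 -0.04  1.88  0.03  0.71  1.59] w 7.5658975815386045 F [ 0.9  1.2 -3.6] 58.91342980263289 7.2
scene rim c [ 494.5 -249.9] z 175.8 slope deg [1.6 7.9] 162
top rim c [ 491. -253.] z 0.0 slope deg [0. 0.] 0
```

View pics/v2.png

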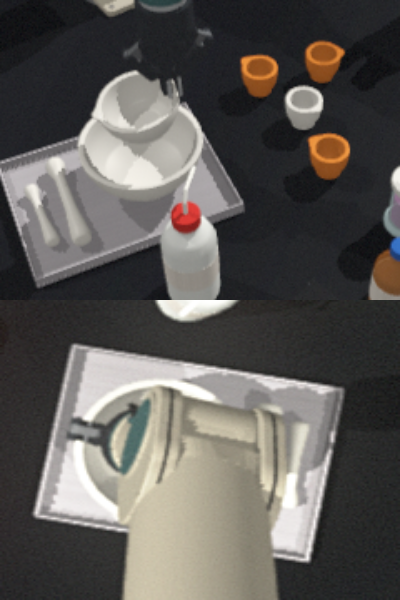

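The bowl is held above the large one. The arm hides it from the top camera, and the far side seems to droop slightly. I'll check the tilt on the lift pictures.

```bash
python3 - <<'E'
from h import *
for cam in('scene','top'):
    z=np.load('pics/%s1.npz'%cam); rim(cam,(477,286),60,180,(z['im'],z['d']))
    W=cloud(cam,z['d']); 
    # top height by y-bin
    m=(np.hypot(W[...,0]-477,W[...,1]-284)<66)&(W[...,2]>100)&(W[...,2]<200)&(z['im'].min(-1)>80)
    p=W[m]
    for t in np.arange(-180,180,30):
        a=np.degrees(np.arctan2(p[:,1]-286,p[:,0]-477)); k=abs((a-t+180)%360-180)<15
        q=p[k]
        if len(q)>5: i=q[:,2]>np.percentile(q[:,2],90)-0; print(t,k.sum(),np.percentile(q[:,2],[90,97]).round(1),np.hypot(*(q[i][:,:2]-[477,286]).T).mean().round(1))
E
```

```text
scene rim c [482.4 287.4] z 177.8 slope deg [1.9 8.8] 212
-180 111 [172.3 174.8] 50.1
-150 50 [169.7 170.8] 48.7
-120 25 [170.7 171.1] 48.4
-90 49 [167.9 169.4] 53.5
-60 90 [169.9 171.8] 58.3
-30 115 [173.3 175.5] 61.3
0 87 [178.1 179.9] 60.5
30 37 [184.  184.9] 61.1
60 88 [186.3 192.8] 53.4
90 145 [171.9 183. ] 54.4
120 191 [179.3 182.2] 56.5
150 164 [176.2 178.4] 53.3
top rim c [479.  287.8] z 176.1 slope deg [1.5 7.4] 422
-180 187 [173.8 175.5] 53.6
-150 150 [170.  171.5] 52.6
-120 136 [168.6 170.3] 52.3
-90 121 [167.8 169.4] 53.7
-60 127 [169.2 170.7] 54.1
-30 146 [172.8 175.3] 56.1
0 184 [177.1 178.5] 57.3
30 235 [179.8 182.3] 57.5
60 221 [181.8 184. ] 57.0
90 89 [176.4 182.8] 55.7
120 244 [180.5 182.8] 56.1
150 233 [176.9 178.8] 55.3
```

The bowl droops about 8° away from the grip, so the far edge of its foot will touch about 12 mm early and then level out. I'll lower it slowly and watch the force.

>>> play_rows(
  targets=[
    [1, 0, 0, 1, 0],
    [1, 0, 0, 3, 0],
    [1, 0, 0, 5, 0],
    [1, 0, 0, 6.5, 0],
    [1, 0, 0, 7.5, 0],
    [1, 0, 0, 8.1, 0],
    [1, 0, 0, 8.4, 0],
    [1, 0, 0, 8.6, 0],
    [1, 0, 0, 8.6, 0],
  ],
)

```text
clock: 8.2
eef_pos: [506.4, -199.1, 108.7]
tool_rot: [3.141, 0.001, 2.87]
force: [0.2, 0.4, -1.7]
width: 6.8
gripper_force: 59.4
```

>>> play_rows(
  targets=[
    [1, 0, 0, 0.2, 0],
    [1, 0, 0, 0.4, 0],
    [1, 0, 0, 0.4, 0],
  ],
)

```text
clock: 8.5
eef_pos: [507.3, -197.5, 105.2]
tool_rot: [3.14, 0.002, 2.871]
force: [-0.6, 5.9, 6.0]
width: 7.2
gripper_force: 62.9
```

>>> play_rows(
  targets=[
    [1, 0, 0, 0.2, 0],
    [1, 0, 0, 0.3, 0],
    [1, 0, 0, 0.3, 0],
  ],
)

```text
clock: 8.8
eef_pos: [508.0, -195.9, 102.9]
tool_rot: [3.138, 0.002, 2.872]
force: [0.2, 9.6, 11.9]
width: 7.2
gripper_force: 66.8
```

>>> play_rows(
  targets=[
    [1, 0, 0, 0.2, 0],
    [1, 0, 0, 0.3, 0],
    [1, 0, 0, 0.3, 0],
  ],
)

```text
clock: 9.1
eef_pos: [508.5, -195.2, 100.8]
tool_rot: [3.137, 0.003, 2.873]
force: [-1.2, 12.3, 19.1]
width: 6.8
gripper_force: 71.5
```

```bash
python3 - <<'E'
from h import *
togo(506,-199,96)
for cam in('scene',):
    g=ctrl.get_image(cam); cv2.imwrite('pics/%s3.png'%cam,cv2.resize(g[0][120:250,110:260],(690,598))[...,::-1])
    rim(cam,(491,-253),60,86,g)
E
```

```text
dx,dy,dz cm [ 0.14 -0.43  0.48] tool [ 508.5 -195.2  100.8] [3.1371 0.0032 2.8729] q [ 0.34  0.7  -0.04  1.94  0.04  0.49  1.58] w 6.7819576857924275 F [-1.2 12.3 19.1] 71.48867381270975 9.1
scene rim c [ 496.7 -247.2] z 88.2 slope deg [0.3 3. ] 328
```

View pics/scene3.png

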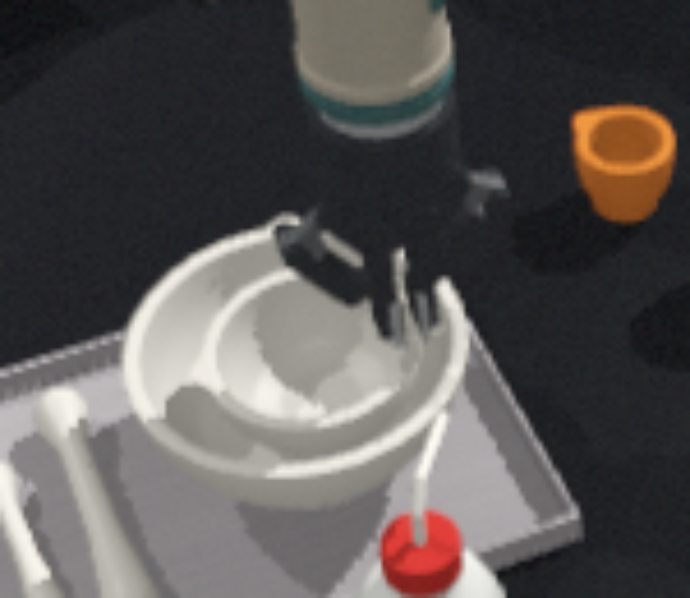

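The medium is on the floor, but its foot stuck about 8–10 mm toward +y while it was levelling. I'll lift a little, shift -y and set it down again.

>>> play_rows(
  targets=[
    [1, 0, 0, -0.6, 0],
    [1, 0, 0, -1, 0],
    [1, 0, -0.3, -1, 0],
    [1, 0, -0.7, -1, 0],
    [1, 0, -0.7, -0.8, 0],
    [1, 0, -0.7, -0.5, 0],
    [1, 0, -0.7, -0.3, 0],
    [1, 0, -0.7, -0.1, 0],
    [1, 0, -0.7, 0, 0],
    [1, 0, -0.7, 0, 0],
  ],
)

```text
clock: 10.15
eef_pos: [506.4, -201.5, 99.7]
tool_rot: [3.137, 0.002, 2.873]
force: [-0.7, 12.6, 17.8]
width: 7.2
gripper_force: 73.5
```

```bash
python3 - <<'E'
from h import *
togo(506,-199,96)
g=ctrl.get_image('scene'); rim('scene',(491,-253),60,86,g)
E
```

```text
dx,dy,dz cm [0.1  0.23 0.37] tool [ 506.4 -201.5   99.7] [3.1366e+00 1.7000e-03 2.8734e+00] q [ 0.36  0.71 -0.04  1.94  0.04  0.49  1.59] w 7.200050098919173 F [-0.7 12.6 17.8] 73.52937138872221 10.15
scene rim c [ 494.6 -253.8] z 87.7 slope deg [-0.1  2.5] 340
```

Now it is centred with about 2.5° of tilt. I'll back off the stored load and release a few mm only.

>>> play_rows(
  targets=[
    [1, 0, 0.3, -0.1, 0],
    [0.92, 0, 0.4, -0.1, 0],
    [0.88, 0, 0.4, -0.1, 0],
    [0.86, 0, 0.4, -0.1, 0],
    [0.84, 0, 0.4, -0.1, 0],
    [0.84, 0, 0.4, -0.1, 0],
    [0.84, 0, 0.4, -0.1, 0],
  ],
)

```text
clock: 10.9
eef_pos: [505.1, -202.2, 99.0]
tool_rot: [-3.142, -0.0, 2.869]
force: [0.9, 1.3, -0.0]
width: 13.5
gripper_force: 0.9
```

```bash
python3 - <<'E'
from h import *
togo(506,-199,96)
g=ctrl.get_image('scene'); rim('scene',(491,-253),60,86,g)
cv2.imwrite('pics/s4.png',cv2.resize(g[0][120:250,110:260],(690,598))[...,::-1])
E
```

```text
dx,dy,dz cm [-0.    0.33  0.3 ] tool [ 505.1 -202.2   99. ] [-3.1415e+00 -4.0000e-04  2.8695e+00] q [ 0.35  0.71 -0.03  1.94  0.05  0.49  1.58] w 13.468242345071614 F [ 0.9  1.3 -0. ] 0.9191502109752037 10.9
scene rim c [ 493.9 -253.2] z 87.5 slope deg [0.6 2. ] 344
```

View pics/s4.png

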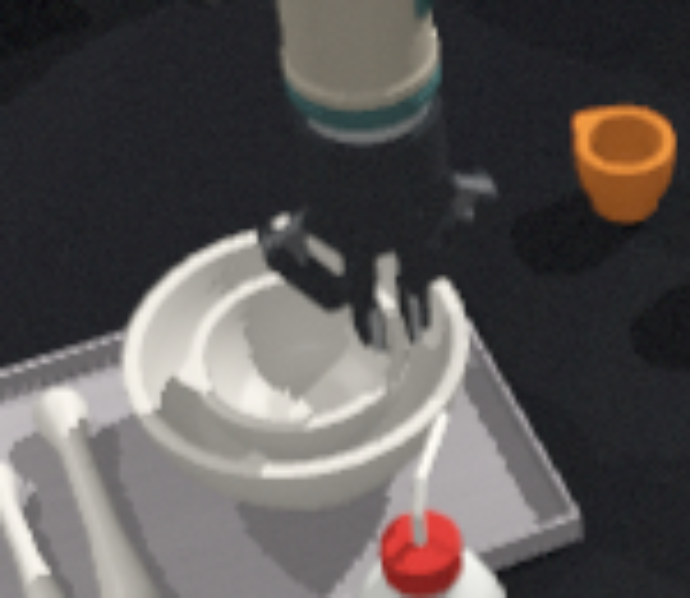

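The grip is open (13.5 mm) and the bowl sits level and central in the large one, although the outer finger barely touches. I'll nudge off it and rise.

>>> play_rows(
  targets=[
    [0.84, 0, 0.2, 0, 0],
    [0.84, 0, 0.2, -0.2, 0],
    [0.84, 0, 0.2, -0.6, 0],
    [0.84, 0, 0.2, -1.2, 0],
    [0.84, 0, 0.2, -2, 0],
    [0.8, 0, 0.2, -4, 0],
    [0.7, 0, 0.2, -7, 0],
    [0.5, 0, 0.2, -10, 0],
    [0.3, 0, 3, -11, 0],
    [0.1, 0, 8, -11, 0],
  ],
)

```text
clock: 11.95
eef_pos: [527.5, -129.3, 212.4]
tool_rot: [-3.139, 0.006, 2.861]
force: [1.0, 0.2, -0.5]
width: 68.4
gripper_force: 0.0
```

```bash
python3 - <<'E'
from h import *
togo(540.4,24.3,150)
E
```

```text
dx,dy,dz cm [ 3.01 15.12  6.24] tool [ 527.5 -129.3  212.4] [-3.139   0.006   2.8612] q [ 0.21  0.53 -0.03  1.87  0.03  0.74  1.45] w 68.40895551013472 F [ 1.   0.2 -0.5] 0.0 11.95
```

>>> play_rows(
  targets=[
    [0, 0.7, 4, 2, 0],
    [0, 1.4, 8, 5, 0],
    [0, 2.1, 12, 7, 0],
    [0, 2.7, 14.5, 8.5, 0],
    [0, 2.7, 14.5, 8.5, 0],
    [0, 2.7, 14.5, 8.5, 0],
    [0, 2.7, 14.5, 8.5, 0],
    [0, 2.7, 14.5, 8.5, 0],
    [0, 2.7, 14.5, 8.5, 0],
  ],
)

```text
clock: 12.85
eef_pos: [540.0, 20.6, 125.0]
tool_rot: [-3.142, 0.001, 2.868]
force: [0.6, -0.1, -0.9]
width: 85.6
gripper_force: 0.0
```

```bash
python3 - <<'E'
from h import *
togo(540.4,24.3,60); print(ctrl.finger_overhang)
for cam in('scene','top'):
    g=ctrl.get_image(cam); cv2.imwrite('pics/%s5.png'%cam,g[0][...,::-1])
    rim(cam,(491,-253),60,86,g); rim(cam,(491,-253),94,88,g)
a=cv2.imread('pics/scene5.png')[110:260,110:330];b=cv2.imread('pics/top5.png')[150:300,200:420]
cv2.imwrite('pics/v5.png',np.vstack([cv2.resize(x,(440,300)) for x in(a,b)]))
E
```

```text
dx,dy,dz cm [0.06 0.37 6.5 ] tool [540.   20.6 125. ] [-3.1415e+00  1.2000e-03  2.8676e+00] q [-0.08  0.66 -0.02  1.94  0.02  0.54  1.19] w 85.63728888832279 F [ 0.6 -0.1 -0.9] 0.0 12.85
25.0
scene rim c [ 494.7 -252. ] z 87.0 slope deg [ 0.1 -0.7] 377
scene rim c [ 492.1 -253.5] z 88.6 slope deg [-0.2 -0.1] 997
top rim c [ 492.3 -250.7] z 88.6 slope deg [ 0.6 -0.1] 479
top rim c [ 490.6 -252.5] z 90.6 slope deg [ 0.1 -0.1] 1213
```

View pics/v5.png

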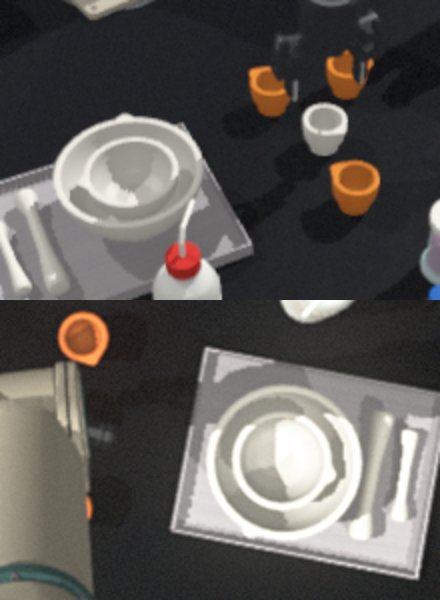

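The medium is seated level, about 2.5 mm off the large one's axis (crop about 133,172 in the scene view; 280,460 in the top view). The open fingers straddle the white cup. I'll measure the fingertip height before descending.

```bash
python3 - <<'E'
from h import *
togo(540.4,24.3,60)
im,d=ctrl.get_image('scene'); W=cloud('scene',d)
s=np.array([.2686,.9633]); q=W[...,:2]-np.array([540.1,23.9])
t=q@s; n=q@np.array([-.9633,.2686])
for sg in(1,-1):
    m=(abs(n)<16)&(sg*t>36)&(sg*t<66)&(W[...,2]>62)&(W[...,2]<180)
    print(sg,m.sum(),np.sort(W[m][:,2])[:8].round(), 't',np.percentile(t[m&(W[...,2]<125)],[5,95]).round())
rim('scene',(541,24),31,52,(im,d))
E
```

```text
dx,dy,dz cm [0.04 0.32 6.47] tool [539.9  21.1 124.7] [3.1415e+00 7.0000e-04 2.8683e+00] q [-0.08  0.66 -0.02  1.94  0.02  0.54  1.19] w 85.50989737694063 F [0.3 0.4 0.9] 0.0 12.95
1 161 [114. 115. 115. 115. 115. 117. 117. 118.] t [40. 52.]
-1 164 [114. 117. 118. 118. 118. 119. 120. 122.] t [-53. -45.]
scene rim c [541.4  23.2] z 53.0 slope deg [ 0.3 -0.4] 150
```

>>> play_rows(
  targets=[
    [0, 0, 0.3, 1, 0],
    [0, 0, 0.3, 3, 0],
    [0, 0, 0.3, 5, 0],
    [0, 0, 0.3, 6.2, 0],
    [0, 0, 0.3, 6.7, 0],
    [0, 0, 0.3, 6.7, 0],
    [0.1, 0, 0.3, 6.7, 0],
    [0.2, 0, 0.3, 6.7, 0],
    [0.24, 0, 0.3, 6.7, 0],
    [0.26, 0, 0.3, 6.7, 0],
  ],
)

```text
clock: 14.0
eef_pos: [540.7, 24.5, 57.8]
tool_rot: [-3.141, 0.001, 2.869]
force: [0.0, -1.5, 0.3]
width: 63.3
gripper_force: 0.5
```

>>> play_rows(
  targets=[
    [0.28, 0, 0, 0, 0],
    [0.3, 0, 0, 0, 0],
    [0.35, 0, 0, 0, 0],
    [0.5, 0, 0, 0, 0],
    [1, 0, 0, 0, 0],
    [1, 0, 0, 0, 0],
    [1, 0, 0, 0, 0],
  ],
)

```text
clock: 14.7
eef_pos: [540.7, 24.4, 58.6]
tool_rot: [-3.141, 0.001, 2.87]
force: [-2.7, -0.6, 12.7]
width: 59.1
gripper_force: 61.4
```

```bash
python3 - <<'E'
from h import *
togo(540.4,24.3,60)
im,d=ctrl.get_image('scene'); W=cloud('scene',d)
s=np.array([.2686,.9633]); q=W[...,:2]-np.array([541,23.5])
t=q@s; n=q@np.array([-.9633,.2686])
m=(abs(n)<16)&(-t>33)&(-t<66)&(W[...,2]>8)&(W[...,2]<100)
print(m.sum(),np.sort(W[m][:,2])[:12].round(),'t',np.percentile(t[m&(W[...,2]<70)],[5,95]).round())
rim('scene',(541,24),31,52,(im,d))
E
```

```text
dx,dy,dz cm [ 0.03 -0.02 -0.14] tool [540.7  24.4  58.6] [-3.1414e+00  9.0000e-04  2.8697e+00] q [-0.09  0.78 -0.01  1.97  0.02  0.4   1.18] w 59.093247785145266 F [-2.7 -0.6 12.7] 61.439462173730135 14.7
109 [42. 46. 48. 50. 50. 50. 50. 51. 51. 53. 53. 54.] t [-42. -34.]
scene rim c [541.8  24.5] z 52.4 slope deg [0.5 0.4] 124
```

>>> play_rows(
  targets=[
    [1, 0, 0, -0.3, 0],
    [1, 0, 0, -1, 0],
    [1, 0, 0, -2.5, 0],
    [1, 0, 0, -5, 0],
    [1, 0, 0, -8, 0],
    [1, 0, 0, -11, 0],
    [1, 0, 0, -12.5, 0],
    [1, 0, 0, -12.5, 0],
    [1, 0, 0, -12.5, 0],
  ],
)

```text
clock: 15.65
eef_pos: [540.1, 24.9, 182.0]
tool_rot: [3.142, -0.0, 2.87]
force: [-0.1, 0.5, -1.7]
width: 59.2
gripper_force: 64.7
```

```bash
python3 - <<'E'
from h import *
togo(493.5,-251.4,183)
for cam in('scene','top'): rim(cam,(541,24),31,52+124)
E
```

```text
dx,dy,dz cm [ -2.93 -27.87  -0.1 ] tool [540.1  24.9 182. ] [ 3.1416e+00 -4.0000e-04  2.8700e+00] q [-0.09  0.57 -0.02  1.9   0.02  0.67  1.19] w 59.16796690260732 F [-0.1  0.5 -1.7] 64.69791429117322 15.65
scene rim c [541.9  25. ] z 176.0 slope deg [-0.3  1. ] 160
top rim c [541.  24.] z 0.0 slope deg [0. 0.] 0
```

>>> play_rows(
  targets=[
    [1, -0.1, -1, 0, 0],
    [1, -0.3, -3.5, 0, 0],
    [1, -0.7, -7.5, 0, 0],
    [1, -1.2, -12, 0, 0],
    [1, -1.7, -16.5, 0, 0],
    [1, -2.2, -21, 0, 0],
    [1, -2.6, -24.5, 0, 0],
    [1, -2.8, -26.8, 0, 0],
    [1, -2.9, -27.8, 0, 0],
    [1, -2.9, -27.8, 0, 0],
  ],
)

```text
clock: 16.75
eef_pos: [492.7, -252.3, 181.6]
tool_rot: [-3.141, -0.001, 2.867]
force: [0.4, -0.3, -0.8]
width: 59.0
gripper_force: 64.7
```

>>> play_rows(
  targets=[
    [1, 0, 0, 0, 0],
    [1, 0, 0, 0, 0],
    [1, 0, 0, 0, 0],
    [1, 0, 0, 0, 0],
  ],
)

```text
clock: 17.15
eef_pos: [494.2, -249.7, 182.4]
tool_rot: [3.141, 0.0, 2.872]
force: [-0.7, -0.4, -1.6]
width: 59.1
gripper_force: 64.7
```

```bash
python3 - <<'E'
from h import *
togo(493.5,-251.4,97)
g=ctrl.get_image('scene'); rim('scene',(494,-251),31,176,g); rim('scene',(491,-253),60,86,g)
E
```

```text
dx,dy,dz cm [ 0.02 -0.18  8.54] tool [ 494.2 -249.7  182.4] [3.1413 0.     2.8716] q [ 0.45  0.59 -0.05  1.86  0.04  0.69  1.68] w 59.12380022278532 F [-0.7 -0.4 -1.6] 64.72448034211993 17.15
scene rim c [ 495.  -248.9] z 175.9 slope deg [-0.3 -0.3] 214
scene rim c [ 494.2 -251.8] z 86.5 slope deg [-0.6 -0.5] 332
```

>>> play_rows(
  targets=[
    [1, 0, -0.2, 1, 0],
    [1, 0, -0.2, 3, 0],
    [1, 0, -0.2, 5, 0],
    [1, 0, -0.2, 6.5, 0],
    [1, 0, -0.2, 7.5, 0],
    [1, 0, -0.2, 8, 0],
    [1, 0, -0.2, 8.3, 0],
    [1, 0, -0.2, 8.3, 0],
    [1, 0, -0.2, 8.3, 0],
  ],
)

```text
clock: 18.1
eef_pos: [493.6, -252.9, 99.8]
tool_rot: [-3.141, 0.001, 2.87]
force: [0.3, -0.2, -1.3]
width: 59.2
gripper_force: 64.7
```

```bash
python3 - <<'E'
from h import *
togo(493.5,-251.4,95)
g=ctrl.get_image('scene'); rim('scene',(494,-251),31,93,g); rim('scene',(491,-253),60,86,g);rim('scene',(491,-253),94,88,g)
cv2.imwrite('pics/s6.png',cv2.resize(g[0][120:250,110:260],(690,598))[...,::-1])
E
```

```text
dx,dy,dz cm [0.05 0.14 0.48] tool [ 493.6 -252.9   99.8] [-3.1414e+00  1.0000e-03  2.8697e+00] q [ 0.45  0.72 -0.04  1.91  0.06  0.51  1.67] w 59.21702463137599 F [ 0.3 -0.2 -1.3] 64.71868610009551 18.1
scene rim c [ 494.5 -252.2] z 94.0 slope deg [-0.9 -0. ] 189
scene rim c [ 494.1 -252. ] z 86.4 slope deg [0.5 0. ] 422
scene rim c [ 492.1 -253.9] z 88.9 slope deg [0.1 0. ] 935
```

View pics/s6.png

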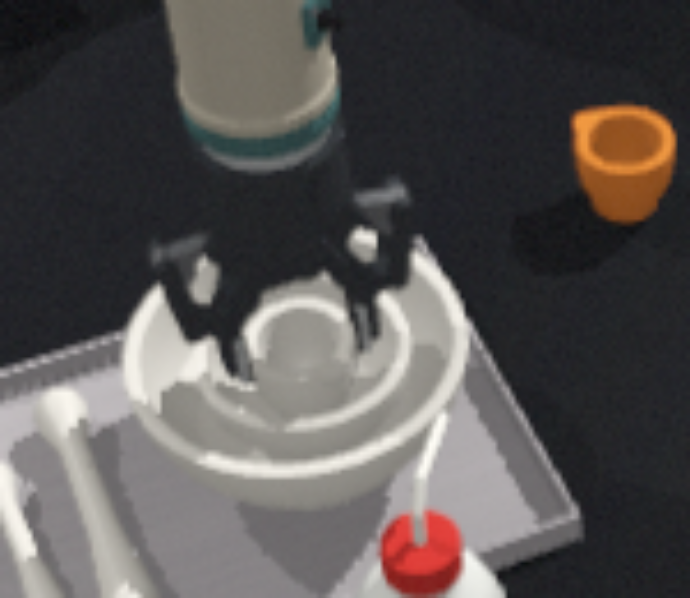

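The small cup (crop about 305,340) is centred to within 0.5 mm in the medium, a few mm above its floor, and the fingers are inside the medium's rim. I'll lower it the rest of the way.

>>> play_rows(
  targets=[
    [1, 0, 0, 0.15, 0],
    [1, 0, 0, 0.3, 0],
    [1, 0, 0, 0.4, 0],
    [1, 0, 0, 0.4, 0],
    [1, 0, 0, 0.4, 0],
  ],
)

```text
clock: 18.65
eef_pos: [493.2, -252.7, 95.7]
tool_rot: [-3.141, 0.0, 2.87]
force: [-1.2, 0.2, 5.9]
width: 59.1
gripper_force: 65.2
```

It has touched down with about 6 N. I'll release by about 2.5 mm a side and rise.

>>> play_rows(
  targets=[
    [0.4, 0, 0, 0, 0],
    [0.28, 0, 0, 0, 0],
    [0.26, 0, 0, 0, 0],
    [0.25, 0, 0, 0, 0],
    [0.25, 0, 0, 0, 0],
    [0.25, 0, 0, 0, 0],
  ],
)

```text
clock: 19.25
eef_pos: [493.2, -252.7, 95.2]
tool_rot: [3.142, -0.0, 2.87]
force: [0.3, 0.1, 0.0]
width: 64.1
gripper_force: 0.0
```

```bash
python3 - <<'E'
from h import *
togo(493.5,-251.4,95)
g=ctrl.get_image('scene'); rim('scene',(494,-251),31,90,g); rim('scene',(491,-253),60,86,g)
E
```

```text
dx,dy,dz cm [0.01 0.13 0.02] tool [ 493.2 -252.7   95.2] [ 3.1416e+00 -1.0000e-04  2.8697e+00] q [ 0.45  0.72 -0.04  1.92  0.06  0.5   1.67] w 64.09282880646839 F [0.3 0.1 0. ] 0.0 19.25
scene rim c [ 493.9 -252.2] z 89.5 slope deg [1.9 0. ] 196
scene rim c [ 494.4 -251.8] z 87.3 slope deg [-0.5  0.4] 483
```

>>> play_rows(
  targets=[
    [0.25, 0, 0, -0.2, 0],
    [0.25, 0, 0, -0.6, 0],
    [0.25, 0, 0, -1.2, 0],
    [0.25, 0, 0, -2, 0],
    [0.25, 0, 0, -4, 0],
    [0.25, 0, 0, -8, 0],
    [0.25, 0, 0, -12, 0],
    [0.2, 0, 5, -13, 0],
    [0.1, 0, 10, -13, 0],
    [0, 0, 15, -13, 0],
  ],
)

```text
clock: 20.3
eef_pos: [533.9, -108.0, 227.0]
tool_rot: [3.141, 0.003, 2.868]
force: [0.2, -0.8, -0.8]
width: 85.5
gripper_force: 0.0
```

>>> play_rows(
  targets=[
    [0, 0, 5, 0, 0],
    [0, 0, 10, 0, 0],
    [0, 0, 10, 0, 0],
    [0, 0, 10, 0, 0],
    [0, 0, 10, 0, 0],
    [0, 0, 10, 0, 0],
  ],
)

```text
clock: 20.9
eef_pos: [559.8, -14.9, 225.5]
tool_rot: [-3.141, 0.0, 2.867]
force: [-0.5, -0.3, -0.2]
width: 85.3
gripper_force: 0.0
```

```bash
python3 - <<'E'
from h import *
togo(493.5,-251.4,95)
for cam in('scene','top'):
    g=ctrl.get_image(cam); cv2.imwrite('pics/%s7.png'%cam,g[0][...,::-1])
    for r,z in((31,90),(60,86),(94,88)): rim(cam,(493,-252),r,z,g)
a=cv2.imread('pics/scene7.png')[110:260,110:330];b=cv2.imread('pics/top7.png')[150:300,200:420]
cv2.imwrite('pics/v7.png',np.vstack([cv2.resize(x,(440,300)) for x in(a,b)]))
E
```

```text
dx,dy,dz cm [ -0.05 -24.56  13.05] tool [559.8 -14.9 225.5] [-3.1407e+00  1.0000e-04  2.8667e+00] q [ 0.01  0.54 -0.05  1.81  0.03  0.8   1.24] w 85.31450065766819 F [-0.5 -0.3 -0.2] 0.0 20.9
scene rim c [ 493.6 -251.8] z 89.4 slope deg [0.3 0.3] 192
scene rim c [ 494. -252.] z 86.2 slope deg [ 0.1 -0.1] 647
scene rim c [ 492.3 -253.8] z 88.8 slope deg [0.1 0. ] 1189
top rim c [ 491.6 -250.8] z 91.6 slope deg [-0.8  0.8] 224
top rim c [ 492.5 -250.7] z 88.2 slope deg [0.4 0.2] 729
top rim c [ 490.6 -252.6] z 90.4 slope deg [-0.1 -0.3] 1483
```

View pics/v7.png

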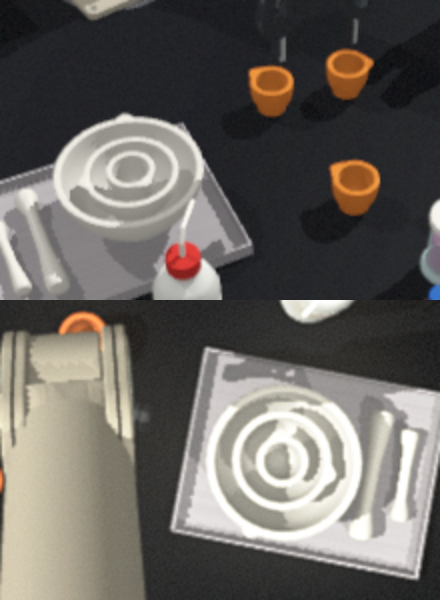

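All three are nested, level and concentric (scene crop about 130,170; top crop about 280,460), and the robot is clear. I'm handing in.

```bash
python3 -c "
from cell import ctrl
print(ctrl.finish_job())"
```

```text
the job is handed in; nothing more can be done
None
```

The three mortars are nested in the tray and the job is handed in: by the last pictures all stand level, medium about 2.5 mm off large's axis and small within about 1 mm of medium's, with the robot clear at 21 s; no verdict came back.

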